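# Put the carving tools back in their fitted tray

## Task

Put the four wood-handled carving chisels and gouges lying on the bench back into their fitted tray: lay each one, without dropping it, in the recess that was milled to its own length, blade in the long end of the recess and butt in the short end, so that it lies right down on the rubber lining. Leave the rasp and the brush where they are.

Things in the scene. Friction and masses are not known exactly. Their poses are not given: they have to be found in the camera images.
- long_gouge: Longest carving tool: octagonal wooden handle, thin 10 mm steel blade with U-shaped edge, 289 mm long, about 0.14 kg, flat, z up. Origin on its underside, midway along it; the butt of the handle lies along its +x, the edge the other way. Grip across the handle at its grip point, (66, 0) mm in its x, y: 22 mm thick there, mid-height 11 mm
- v_tool: Second longest carving tool: octagonal wooden handle, very narrow 6 mm V-shaped steel blade, 259 mm long, about 0.14 kg, flat, z up. Origin on its underside, midway along it; the butt of the handle lies along its x axis turned -0.03 rad about z, the edge the other way. Grip across the handle at its grip point, (70, 0) mm in its x, y: 25 mm thick there, mid-height 12 mm
- fishtail_chisel: Third longest carving tool: octagonal wooden handle, flat steel blade widening to 27 mm at the edge, 223 mm long, about 0.14 kg, flat, z up. Origin on its underside, 114 mm from the butt; the butt of the handle lies along its x axis turned -0.76 rad about z, the edge the other way. Grip across the handle at its grip point, (42, -40) mm in its x, y: 25 mm thick there, mid-height 12 mm
- short_chisel: Shortest carving tool: octagonal wooden handle, short flat 12 mm steel blade, 177 mm long, about 0.14 kg, flat, z up. Origin on its underside, midway along it; the butt of the handle lies along its x axis turned +0.21 rad about z, the edge the other way. Grip across the handle at its grip point, (41, 7) mm in its x, y: 22 mm thick there, mid-height 11 mm
- insert_289: Pale wood tray insert with a 300 mm long black-lined recess, for the 289 mm tool; 323x60x21 mm, fixed. Origin underneath, mid finger channel (x -27 to 27, open across; 4 mm over the bench); +x to the blade end. Recess 34 wide from x -84 to 94, then 21 wide to 216; lining 5, walls 21, tray rim 25 mm above origin. Seated: grip point over the origin, underside on the lining, butt to -x
- insert_259: Pale wood tray insert with a 271 mm long black-lined recess, for the 259 mm tool; 323x60x21 mm, fixed. Origin underneath, mid finger channel (x -27 to 27, open across; 4 mm over the bench); +x to the blade end. Recess 36 wide from x -66 to 93, then 20 wide to 205; lining 5, walls 21, tray rim 25 mm above origin. Seated: grip point over the origin, underside on the lining, butt to -x
- insert_223: Pale wood tray insert with a 235 mm long black-lined recess, for the 223 mm tool; 323x60x21 mm, fixed. Origin underneath, mid finger channel (x -27 to 27, open across; 4 mm over the bench); +x to the blade end. Recess 37 wide from x -62 to 91, then 37 wide to 173; lining 5, walls 21, tray rim 25 mm above origin. Seated: grip point over the origin, underside on the lining, butt to -x
- insert_177: Pale wood tray insert with a 189 mm long black-lined recess, for the 177 mm tool; 323x60x21 mm, fixed. Origin underneath, mid finger channel (x -27 to 27, open across; 4 mm over the bench); +x to the blade end. Recess 34 wide from x -52 to 71, then 23 wide to 137; lining 5, walls 21, tray rim 25 mm above origin. Seated: grip point over the origin, underside on the lining, butt to -x
- rasp: bystander: rasp with a pear-shaped turned brown handle and a short thin grey blade, 199 x 32 x 38 mm, lying on the bench; not a carving chisel and has no place in the tray. Origin at the middle of its outline, on its underside
- brush: bystander: dusting brush with a red handle, 124 x 216 x 28 mm, lying on the bench. Origin at the middle of its outline, on its underside. (A mug and a chest of drawers, up to 150 mm tall, stand along the back of the bench from 0.7 m ahead of the robot: carry the long tools above that height)

How it is judged:
At the end, for the whole second after the job is handed in: Each carving tool lies in the insert milled for its length, butt at the handle end, grip point within 10 mm along and across of the insert's origin, underside at most 6 mm above the lining, tilt under 0.2 rad, at rest and released; rasp and brush within 15 mm of where they lay (x of long_gouge in the frame of insert_289 between 0.056 and 0.076 m and y of long_gouge in the frame of insert_289 between -0.011 and 0.009 m and z of long_gouge in the frame of insert_289 below 0.011 m and angle between each of long_gouge, v_tool, fishtail_chisel, short_chisel's own z axis and vertical below 0.2 rad and linear speed of each of long_gouge, v_tool, fishtail_chisel, short_chisel below 0.01 m/s and contact force between each of long_gouge, v_tool, fishtail_chisel, short_chisel and the fingers below 0.05 N and x of v_tool in the frame of insert_259 between 0.06 and 0.08 m and y of v_tool in the frame of insert_259 between -0.007 and 0.013 m and z of v_tool in the frame of insert_259 below 0.011 m and x of fishtail_chisel in the frame of insert_223 between 0.048 and 0.068 m and y of fishtail_chisel in the frame of insert_223 between -0.01 and 0.01 m and z of fishtail_chisel in the frame of insert_223 below 0.011 m and x of short_chisel in the frame of insert_177 between 0.032 and 0.052 m and y of short_chisel in the frame of insert_177 between -0.011 and 0.009 m and z of short_chisel in the frame of insert_177 below 0.011 m and distance of each of rasp, brush from where it was at the start of the episode below 0.015 m); the robot touches nothing.
It fails at once if a carving tool is dropped (falls freely while more than 60 mm above the bench) ((height (world z) of long_gouge above 0.06 m and contact force between long_gouge and anything else below 0.02 N) or (height (world z) of v_tool above 0.06 m and contact force between v_tool and anything else below 0.02 N) or (height (world z) of fishtail_chisel above 0.06 m and contact force between fishtail_chisel and anything else below 0.02 N) or (height (world z) of short_chisel above 0.06 m and contact force between short_chisel and anything else below 0.02 N)).
It fails at once if the rasp is moved by more than 15 mm (distance of rasp from where it was at the start of the episode above 0.015 m).
It fails at once if the brush is moved by more than 15 mm (distance of brush from where it was at the start of the episode above 0.015 m).
It also fails if it takes over 112 s, if anything falls off the work surface, if the arm or the gripper's body presses on something with over 40 N, if the wrist force passes 120 N, or if a joint passes its speed limit or range.

## Robot

A 6-joint arm with a two-finger parallel gripper is mounted at the origin on a cart in front of the work surface, level with it; the furniture and walls round the work are solid. World frame = base frame: x ahead of the robot, y to its left, z up, the work surface at z = 0. Lengths are in m, angles in rad, forces in N, time in s.
With the tool pointing down it reaches from about 0.425 to 0.95 m from the base axis. Payload 3.5 kg.
Tool frame: the origin (TCP) lies between the finger pads; the fingertips stand 22 mm ahead of it and the grasp point (between the pads) lies 3 mm ahead of it (ctrl.nose_length is the z of the fingertips in the tool frame, in m); z points along the fingers, y is the line along which they close (so a half turn about z gives the same grasp; the last joint's range is limited). The gripper opens to 85 mm and grips with 20 to 120 N. Pads are 22 mm wide; open, the fingers measure 114 mm over their backs; the gripper's body (76 mm by 85 mm) begins 54 mm behind the grasp point. The pads swing forward as they close: fully open they stand 13 mm farther back than shut.
Start: joints at [-1.384, 0.286, 1.577, -0, 1.279, -0.15], TCP at [0.223, -0.637, 0.253] pointing down, gripper open.
Joint ranges: [-2.77, 2.77], [-0.9, 2.22], [0.21, 2.48], [-1.53, 4.67], [0.24, 2.81], [-2.84, 2.84]. Speed limits (rad/s): [2.79, 2.79, 3.14, 3.14, 3.14, 3.14].

## Interface

Orientations are given as a unit quaternion [x, y, z, w].
In Python, from plant import ctrl gives the robot as it stands. The module is installed in compiled form; this text tells all that it offers.
- The arm moves only by the tool send_rows, never from a script. Its argument "rows" is text: rows parted by semicolons, each of 7 numbers parted by spaces: the turn, a rotation vector about the tool's x, y, z in degrees, then the shift along the tool's x, y, z in mm, then the opening, from -1 (shut) to 1 (fully open). A call has 1 to 8 rows; each row is the pose to reach, as a shift and turn from the pose commanded when the call began, along the tool's axes at that moment; what a row does not reach only later rows make up. A row lasts 1/8 s, in which the tool goes at most 62.5 mm and 10.7 degrees, less where a joint would pass 70% of its speed; a pose out of reach is approached as far as the arm can. A call with a gripper value outside its range is refused whole. The fingers move at their own pace and stop on an object; "grip_force" is the grip in N (left out, the last holds). Time passes only in rows, so rows that repeat a pose let the fingers close. It gives the time, the measured TCP pose, the force, the opening and the grip force at its end, in the units of the state.
- ctrl.get_state(): the state, without advancing time (a new reading comes with each control period).
- ctrl.read_camera(name): name is "scene" or "top" or "wrist"; returns a dict with "color" (400x640x3 uint8, red, green, blue), "fx", "fy", "cx", "cy" (pixels), "D" ([k1, k2, p1, p2, k3] as OpenCV has them; the pictures are not rectified), "extrinsics" (4x4, takes a point from world to camera coordinates). Camera axes: x right, y down, z forward; pixel columns grow to the right and rows downward; lengths in m; the calibration is good to about 2 mm. A picture is of the moment at which its call begins. There is no depth.
- ctrl.sign_off(): hands the job in; it is judged then, once.
Trained networks look in a picture, given as the dict that the camera call returned (one of the last four; its "shot" number tells which), for a name from the list of things; names that differ only in an ending like _2 or _b are one class to them, and where a whole thing is asked for, a point or a joint stands for the part that bears it (a point fixed in the world has none). Each returns a list of dicts, best first, with "p" (0 to 1); they miss things now and then, are a little off and sometimes report something else, mostly with a low value. They report only what shows in the picture. A call takes as long as a camera call.
- ctrl.look_for(picture, target): "position" ([x, y, z] in m, in the coordinates of the camera as it stood for that picture, good to about 4 mm: the middle of the surface that is visible of it).
The state is a dict: "time": time; "qpos": joint angles; "dq": joint speeds; "joint_efforts": joint torques, N m; "eef_pos": TCP position; "tcp_rot": TCP orientation; "contact_force": force on the tool from outside, world axes, zero at the start; "wrist_torque": the same for the moment, N m; "opening": opening from 0.0 (shut) to 1.0 (fully open); "finger_force": force on a finger pad.
Only numpy, scipy, OpenCV 4.12 (cv2) and the standard library are available. Lean on these libraries where they do the work, as an engineer would, in place of code of your own. Each camera call takes 0.05 s, during which the arm holds its last target. There are 200 camera calls.

## Working session

There is one attempt and no reset: what is moved stays moved. The work goes in short steps, Python scripts to look and compute and a tool call to move; the robot and the scene stay as the last step left them, time stands still between calls to the robot, and variables do not carry over. Pictures are saved under pics/ and viewed, at most 14 in all, crops included, and the job is handed in when it is done.

Besides the shell and the picture viewer there is one more tool, called after "Call:" in YAML: its name, and indented under it one key for each argument. send_rows: Moves the arm, as the interface text tells. Its arguments: {"type":"object","properties":{"rows":{"type":"string"},"grip_force":{"type":"number"}},"required":["rows"]}

```bash
mkdir -p pics; cat > h.py <<'E'
import numpy as np, cv2
from plant import ctrl
def save(p,n): cv2.imwrite('pics/'+n+'.png',p['color'][:,:,::-1])
def toworld(p,c):
    E=np.array(p['extrinsics']); return E[:3,:3].T@(np.array(c)-E[:3,3])
def K(p): return np.array([[p['fx'],0,p['cx']],[0,p['fy'],p['cy']],[0,0,1.]])
def px2w(p,uv,z):
    E=np.array(p['extrinsics']); u=cv2.undistortPoints(np.array(uv,float).reshape(-1,1,2),K(p),np.array(p['D'],float)).reshape(-1,2)
    d=np.c_[u,np.ones(len(u))]@E[:3,:3]; o=-E[:3,:3].T@E[:3,3]
    return o+d*((z-o[2])/d[:,2])[:,None]
def w2px(p,X):
    E=np.array(p['extrinsics']); return cv2.projectPoints(np.array(X,float).reshape(-1,1,3),cv2.Rodrigues(E[:3,:3])[0],E[:3,3],K(p),np.array(p['D'],float))[0].reshape(-1,2)
names="long_gouge v_tool fishtail_chisel short_chisel insert_289 insert_259 insert_223 insert_177 rasp brush".split()
E
python3 - <<'E'
from h import *
for c in ['top','scene']:
    p=ctrl.read_camera(c); save(p,c); E=np.array(p['extrinsics']); print(c,-E[:3,:3].T@E[:3,3])
    for n in names:
        for r in ctrl.look_for(p,n)[:2]: print(n,round(r['p'],2),toworld(p,r['position']).round(3))
s=ctrl.get_state(); print(s['eef_pos'],s['tcp_rot'],s['time'],s['opening'])
E
```

```text
top [0.39354052 0.05310839 1.54280015]
long_gouge 0.63 [ 0.501 -0.127  0.016]
v_tool 0.86 [ 0.466 -0.23   0.02 ]
fishtail_chisel 0.93 [ 0.484 -0.32   0.02 ]
short_chisel 0.65 [ 0.503 -0.422  0.016]
insert_289 0.97 [0.528 0.094 0.024]
insert_289 0.88 [0.524 0.212 0.015]
insert_259 0.97 [0.528 0.094 0.024]
insert_259 0.88 [0.524 0.212 0.015]
insert_223 0.97 [0.528 0.094 0.024]
insert_223 0.88 [0.524 0.212 0.015]
insert_177 0.97 [0.528 0.094 0.024]
insert_177 0.88 [0.524 0.212 0.015]
rasp 0.54 [0.528 0.392 0.027]
rasp 0.33 [0.524 0.035 0.008]
brush 0.91 [0.498 0.498 0.021]
scene [-0.70646865  1.08039488  0.94073556]
long_gouge 0.6 [ 0.488 -0.121  0.017]
short_chisel 0.6 [0.515 0.401 0.018]
insert_289 0.9 [0.516 0.204 0.021]
insert_289 0.76 [0.524 0.021 0.021]
insert_259 0.9 [0.516 0.204 0.021]
insert_259 0.76 [0.524 0.021 0.021]
insert_223 0.9 [0.516 0.204 0.021]
insert_223 0.76 [0.524 0.021 0.021]
insert_177 0.9 [0.516 0.204 0.021]
insert_177 0.76 [0.524 0.021 0.021]
rasp 0.63 [0.516 0.404 0.018]
brush 0.86 [0.479 0.496 0.018]
brush 0.15 [0.523 0.149 0.022]
[ 0.22307883 -0.63705134  0.25332819] [ 9.85856431e-01  1.67592058e-01  6.94530013e-06 -1.86759085e-05] 1.1 0.9991047254631794
```

View pics/top.png

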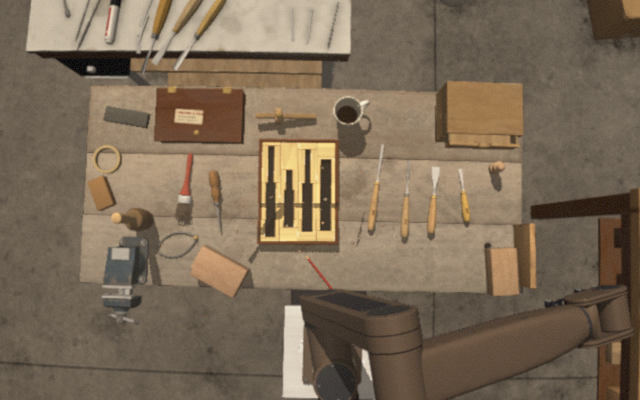

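View pics/scene.png

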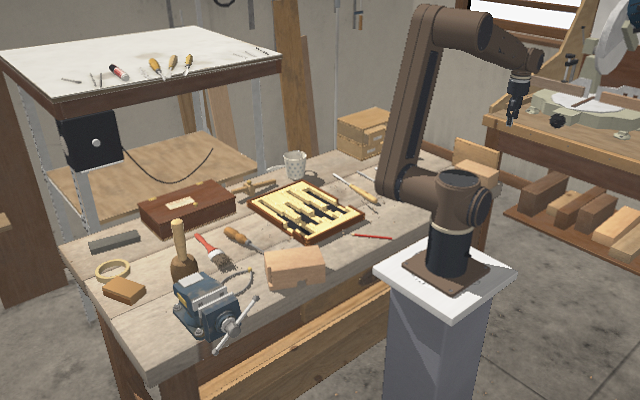

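```bash
python3 - <<'E'
from h import *
im=cv2.imread('pics/top.png')[130:255,240:490]
cv2.imwrite('pics/topz.png',cv2.resize(im,None,fx=3.2,fy=3.2,interpolation=cv2.INTER_CUBIC))
p=ctrl.read_camera('wrist');E=np.array(p['extrinsics']); print(E, p['fx'],p['fy'],p['D'])
E
```

```text
[[ 3.31030130e-01 -9.43619663e-01 -9.92475051e-04 -6.74805938e-01]
 [-9.06474896e-01 -3.18291261e-01  2.77477812e-01 -3.67472986e-02]
 [-2.62149415e-01 -9.09538623e-02 -9.60731533e-01  3.79563847e-01]
 [ 0.00000000e+00  0.00000000e+00  0.00000000e+00  1.00000000e+00]] 328.6152445606348 328.6152445606348 [-0.05502531  0.          0.          0.          0.        ]
```

View pics/topz.png

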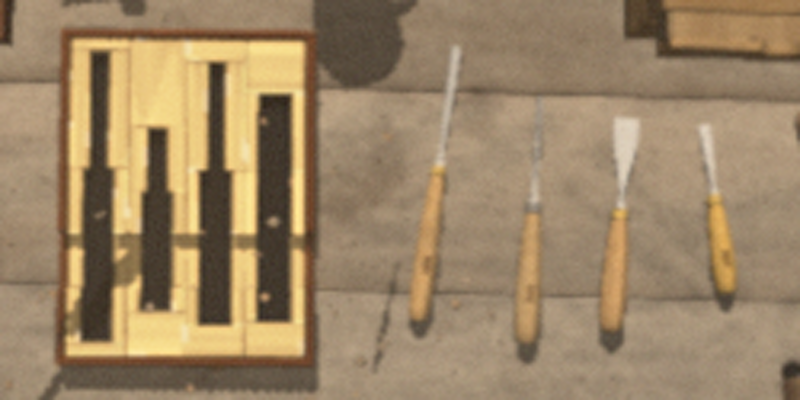

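Call:
send_rows:
  rows: "0 0 4 50 -31 -5 1;0 0 8 100 -62 -12 1;0 0 12 150 -93 -20 1;0 0 16 200 -125 -28 1;0 0 19.3 250 -160 -36 1;0 0 19.3 300 -195 -44 1;0 0 19.3 345 -225 -50 1;0 0 19.3 379 -245 -50 1"

```text
time: 2.15
eef_pos: [0.5012, -0.2787, 0.3045]
tcp_rot: [1.0, 0.001, 0.001, 0.001]
contact_force: [0.4, -0.6, 0.3]
opening: 0.999
finger_force: 0.0
```

```bash
cat >> h.py <<'E'
from scipy.spatial.transform import Rotation as R
def plan(pos,head):  # target TCP world pos, heading (rad) of tool x, pointing down
    s=ctrl.get_state(); A=R.from_quat(s['tcp_rot']); B=R.from_quat([np.cos(head/2),np.sin(head/2),0,0])
    print('turn',np.degrees((A.inv()*B).as_rotvec()).round(1),'shift',(A.inv().apply(np.array(pos)-s['eef_pos'])*1000).round(1))
def st():
    s=ctrl.get_state(); M=R.from_quat(s['tcp_rot']).as_matrix()
    print('t',round(s['time'],2),'pos',np.round(s['eef_pos'],4),'head',round(float(np.arctan2(M[1,0],M[0,0])),4),'F',np.round(s['contact_force'],1),'op',round(s['opening'],3),'q',np.round(s['qpos'],2))
E
python3 - <<'E'
from h import *
st(); p=ctrl.read_camera('wrist'); save(p,'w1'); import pickle; pickle.dump(p,open('w1.pkl','wb'))
for n in names[:4]:
    for r in ctrl.look_for(p,n)[:2]: print(n,round(r['p'],2),toworld(p,r['position']).round(4))
E
```

```text
t 2.15 pos [ 0.5012 -0.2787  0.3045] head 0.0015 F [ 0.4 -0.6  0.3] op 0.999 q [-0.68  0.03  1.78  0.    1.34  0.88]
long_gouge 0.82 [ 0.5068 -0.1325  0.0164]
v_tool 0.77 [ 0.4759 -0.2304  0.0222]
fishtail_chisel 0.61 [ 0.4976 -0.3236  0.0226]
short_chisel 0.63 [ 0.5089 -0.4244  0.0148]
```

View pics/w1.png

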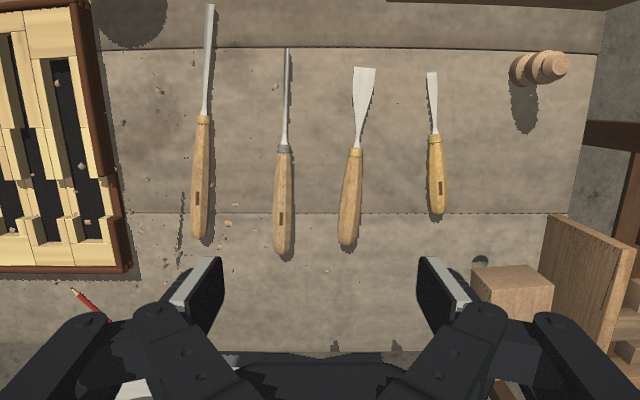

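```bash
cat > seg.py <<'E'
from h import *
import pickle
def handle(p,seed,hz=0.012,thr=95):
    hsv=cv2.cvtColor(p['color'],cv2.COLOR_RGB2HSV); m=(hsv[...,1]>thr)&(hsv[...,2]>90)
    m=cv2.morphologyEx(m.astype(np.uint8),cv2.MORPH_CLOSE,np.ones((7,7)))
    n,l,s,c=cv2.connectedComponentsWithStats(m); k=l[seed[1],seed[0]]
    v,u=np.nonzero(l==k); W=px2w(p,np.c_[u,v],hz)[:,:2]
    c=W.mean(0); d=np.linalg.svd(W-c,full_matrices=False)[2][0]; 
    return len(u),c,d,((W-c)@d).min(),((W-c)@d).max(),((W-c)@[-d[1],d[0]]).min(),((W-c)@[-d[1],d[0]]).max()
E
python3 - <<'E'
from seg import *
p=pickle.load(open('w1.pkl','rb'))
T={'gouge':[(211,5),(200,241),(201,170),78.5],'v':[(288,48),(283,257),(284,210),59.5],'fish':[(364,68),(347,249),(351,200),56],'short':[(432,72),(437,213),(437,170),47]}
for n,(e,b,s,g) in T.items():
    E=px2w(p,[e],.008)[0][:2];B=px2w(p,[b],.012)[0][:2]
    u=(E-B)/np.linalg.norm(E-B); print(n,'edge',E.round(3),'butt',B.round(4),'L',np.linalg.norm(E-B).round(4),'ang',np.arctan2(u[1],u[0]).round(3),'grip',(B+u*g/1000).round(4))
    for thr in (95,):
        N,c,d,a,bb,w0,w1=handle(p,s,thr=thr)
        if d[0]<0: d=-d; a,bb=-bb,-a
        print('   seg',N,c.round(4),'ang',np.arctan2(d[1],d[0]).round(3),'low',(c+a*d).round(4),'len',round(bb-a,4),'w',round(w1-w0,4),'grip',(c+(a+g/1000)*d).round(4))
E
```

```text
gouge edge [ 0.689 -0.153] butt [ 0.3981 -0.1153] L 0.2931 ang -0.128 grip [ 0.476  -0.1253]
   seg 1849 [ 0.4834 -0.1238] ang -0.141 low [ 0.4024 -0.1123] len 0.1636 w 0.0292 grip [ 0.4801 -0.1233]
v edge [ 0.641 -0.241] butt [ 0.375  -0.2283] L 0.2665 ang -0.048 grip [ 0.4344 -0.2311]
   seg 1549 [ 0.4496 -0.2292] ang -0.059 low [ 0.3807 -0.2251] len 0.1364 w 0.0238 grip [ 0.4401 -0.2286]
fish edge [ 0.619 -0.331] butt [ 0.3872 -0.3161] L 0.2324 ang -0.065 grip [ 0.443  -0.3197]
   seg 1668 [ 0.4589 -0.3187] ang -0.077 low [ 0.3955 -0.3138] len 0.1299 w 0.0262 grip [ 0.4514 -0.3181]
short edge [ 0.616 -0.413] butt [ 0.439  -0.4347] L 0.1779 ang 0.12 grip [ 0.4856 -0.4291]
   seg 1316 [ 0.4898 -0.4295] ang 0.152 low [ 0.4383 -0.4374] len 0.1057 w 0.0245 grip [ 0.4848 -0.4303]
```

Call:
send_rows:
  rows: "0 0 0 0 -60 0 1;0 0 0 0 -120 0 1;0 0 0 0 -180 0 1;0 0 0 0 -240 0 1;0 0 0 0 -300 0 1;0 0 0 0 -360 0 1;0 0 0 0 -390 0 1;0 0 0 0 -390 0 1"

```text
time: 3.4
eef_pos: [0.4997, 0.1098, 0.3033]
tcp_rot: [1.0, 0.001, -0.0, 0.0]
contact_force: [0.4, -0.4, -1.0]
opening: 1.004
finger_force: 0.0
```

```bash
python3 - <<'E'
from h import *
st(); p=ctrl.read_camera('wrist'); save(p,'w2'); import pickle; pickle.dump(p,open('w2.pkl','wb'))
im=cv2.imread('pics/w2.png'); cv2.imwrite('pics/w2z.png',cv2.resize(im[0:260,140:520],None,fx=2.1,fy=2.1,interpolation=cv2.INTER_CUBIC))
for n in names[4:5]:
    for r in ctrl.look_for(p,n)[:4]: print(n,round(r['p'],2),toworld(p,r['position']).round(4))
E
```

```text
t 3.4 pos [0.4997 0.1098 0.3033] head 0.0015 F [ 0.4 -0.4 -1. ] op 1.004 q [ 0.02 -0.12  1.92 -0.    1.34  1.59]
insert_289 0.91 [0.5549 0.1559 0.0233]
insert_289 0.89 [0.5495 0.0324 0.0234]
insert_289 0.74 [0.5499 0.0926 0.0249]
insert_289 0.69 [0.55   0.2203 0.0197]
```

View pics/w2z.png

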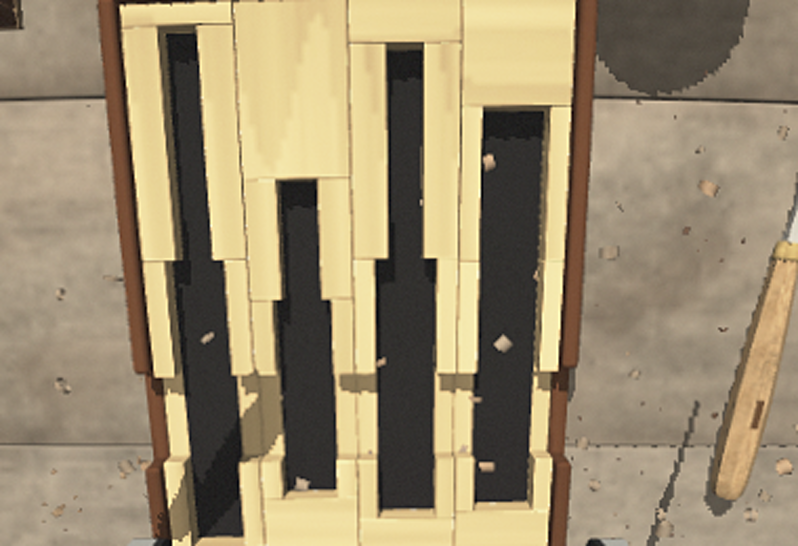

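```bash
python3 - <<'E'
from h import *
import pickle
p=pickle.load(open('w2.pkl','rb'))
g=cv2.cvtColor(p['color'],cv2.COLOR_RGB2GRAY).astype(float)
# per-insert end points in zoom coords, top plane
def w(pts,z=.021): return px2w(p,np.array(pts)/2.1+[140,0],z)[:,:2]
A={'289':([(177,26),(218,541)],216,-84),'177':([(297,180),(310,491)],137,-52),'259':([(404,44),(407,511)],205,-66),'223':([(514,108),(500,502)],173,-62)}
for n,(q,b,a) in A.items():
    W=w(q); d=W[0]-W[1]; L=np.hypot(*d); print(n,W.round(4).tolist(),'L',L.round(4),(b-a)/1000,'ang',np.arctan2(d[1],d[0]).round(4),'orig',(W[1]+(W[0]-W[1])*(-a)/(b-a)).round(4))
print('channel +27 edges',w([(247,375),(360,373),(462,373),(560,373)]).round(4).tolist())
print('channel -27',w([(250,457),(360,457),(462,457),(560,457)]).round(4).tolist())
print('width223',w([(482,108),(546,108)]).round(4).tolist(),'w259 wide',w([(375,262),(436,262)]).round(4).tolist(), 'seams',w([(234,60),(348,60),(462,60)]).round(4).tolist(),w([(250,330),(352,330),(459,330)]).round(4).tolist())
print('outer',w([(120,30),(573,30)]).round(4).tolist())
# overlay of model
E
```

```text
289 [[0.6749, 0.2171], [0.3765, 0.2122]] L 0.2984 0.3 ang 0.0163 orig [0.4601 0.2136]
177 [[0.5957, 0.155], [0.4112, 0.1521]] L 0.1846 0.189 ang 0.0153 orig [0.462  0.1529]
259 [[0.6653, 0.0963], [0.3978, 0.0913]] L 0.2675 0.271 ang 0.0189 orig [0.463  0.0925]
223 [[0.6337, 0.0362], [0.404, 0.0328]] L 0.2297 0.235 ang 0.0149 orig [0.4646 0.0337]
channel +27 edges [[0.4851, 0.1879], [0.4865, 0.1205], [0.4866, 0.0597], [0.4869, 0.0011]]
channel -27 [[0.4335, 0.1887], [0.4337, 0.1207], [0.4339, 0.0578], [0.434, -0.0029]]
width223 [[0.6335, 0.0536], [0.6339, 0.0187]] w259 wide [[0.5511, 0.1116], [0.5512, 0.0768]] seams [[0.6576, 0.1873], [0.6573, 0.1262], [0.6576, 0.0652]] [[0.5121, 0.1849], [0.5121, 0.125], [0.5123, 0.0624]]
outer [[0.6735, 0.248], [0.6733, 0.0064]]
```

Call:
send_rows:
  rows: "0 0 2 -5 55 25 1;0 0 4 -10 110 50 1;0 0 6 -14 165 80 1;0 0 7.8 -18 210 110 1;0 0 7.8 -22 234 150 1;0 0 7.8 -22 234 180 1;0 0 7.8 -22 234 180 1"

```text
time: 4.38
eef_pos: [0.4753, -0.1257, 0.1207]
tcp_rot: [0.998, -0.07, -0.003, -0.001]
contact_force: [0.8, -0.3, 1.2]
opening: 1.002
finger_force: 0.0
```

```bash
cat > look.py <<'E'
from seg import *
import sys
name,seed,g=sys.argv[1],(float(sys.argv[2]),float(sys.argv[3])),float(sys.argv[4])/1000
st(); p=ctrl.read_camera('wrist'); save(p,name); pickle.dump(p,open(name+'.pkl','wb'))
s=w2px(p,[[*seed,.022]])[0].astype(int); print('seed',s)
N,c,d,a,b,w0,w1=handle(p,s)
if d[0]<0: d=-d; a,b=-b,-a
print('seg',N,c.round(4),'ang',np.arctan2(d[1],d[0]).round(4),'low',(c+a*d).round(4),'len',round(b-a,4),'w',round(w1-w0,4),'grip',(c+(a+g)*d).round(4))
if len(sys.argv)>5: plan([*(c+(a+g)*d),float(sys.argv[5])],np.arctan2(d[1],d[0]))
E
python3 look.py g1 .478 -.124 78.5 .027
```

```text
t 4.38 pos [ 0.4753 -0.1257  0.1207] head -0.1398 F [ 0.8 -0.3  1.2] op 1.002 q [-0.47  0.04  2.12 -0.    0.99  1.25]
seed [317 208]
seg 5902 [ 0.4857 -0.125 ] ang -0.1299 low [ 0.4003 -0.1139] len 0.1658 w 0.0269 grip [ 0.4782 -0.124 ]
turn [-0.   0.1 -0.5] shift [ 1.2 -1.9 95.8]
```

View pics/g1.png

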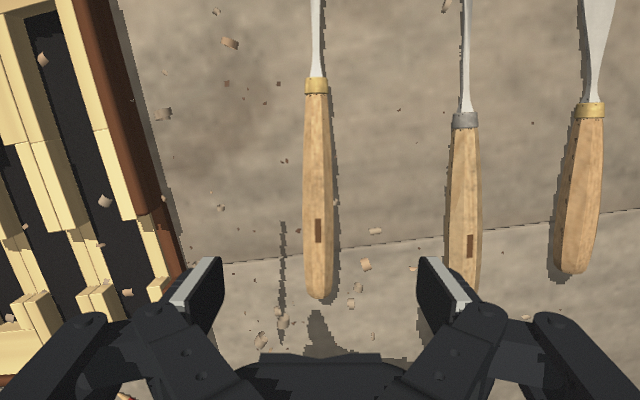

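Call:
send_rows:
  rows: "0 0 -0.5 3 -2 40 1;0 0 -0.5 3 -2 75 1;0 0 -0.5 3 -2 95 1;0 0 -0.5 3 -2 95 1;0 0 -0.5 3 -2 95 -1;0 0 -0.5 3 -2 95 -1;0 0 -0.5 3 -2 95 -1;0 0 -0.5 3 -2 95 -1"
  grip_force: 60

```text
time: 5.42
eef_pos: [0.4816, -0.1234, 0.0294]
tcp_rot: [0.998, -0.064, 0.0, 0.0]
contact_force: [-1.1, 0.4, 3.6]
opening: 0.231
finger_force: 58.7
```

Call:
send_rows:
  rows: "0 0 0 0 0 0 -1;0 0 0 0 0 0 -1;0 0 0 0 0 0 -1;0 0 0 0 0 0 -1"

```text
time: 5.92
eef_pos: [0.4816, -0.1234, 0.0293]
tcp_rot: [0.998, -0.064, 0.0, 0.0]
contact_force: [-1.6, -0.9, 6.0]
opening: 0.233
finger_force: 58.9
```

```bash
python3 - <<'E'
from h import *
st(); print(ctrl.get_state()['finger_force'],ctrl.nose_length)
E
```

```text
t 5.92 pos [ 0.4816 -0.1234  0.0293] head -0.1273 F [-1.6 -0.9  6. ] op 0.233 q [-0.46  0.21  2.14 -0.    0.79  1.24]
58.8669532793574 0.022
```

Call:
send_rows:
  rows: "0 0 0 0 0 -10 -1;0 0 0 0 0 -30 -1;0 0 0 0 0 -60 -1;0 0 0 0 0 -95 -1;0 0 0 0 0 -130 -1;0 0 0 0 0 -160 -1;0 0 0 0 0 -170 -1;0 0 0 0 0 -170 -1"

```text
time: 6.92
eef_pos: [0.481, -0.1229, 0.1983]
tcp_rot: [0.998, -0.064, 0.0, 0.0]
contact_force: [-1.3, -0.5, -2.5]
opening: 0.24
finger_force: 59.1
```

```bash
python3 - <<'E'
from h import *
st(); plan([.465,.2136,.20],.013)
E
```

```text
t 6.92 pos [ 0.481  -0.1229  0.1983] head -0.1275 F [-1.3 -0.5 -2.5] op 0.24 q [-0.45 -0.06  2.06  0.    1.14  1.24]
turn [ 0. -0. -8.] shift [ -58.6 -331.7   -1.8]
```

Call:
send_rows:
  rows: "0 0 -0.5 -4 -22 0 -1;0 0 -2 -12 -70 0 -1;0 0 -3.2 -21 -122 0 -1;0 0 -4.5 -31 -175 0 -1;0 0 -6 -40 -228 0 -1;0 0 -7.2 -49 -280 0 -1;0 0 -8 -56 -315 0 -1;0 0 -8 -58 -332 0 -1"

```text
time: 7.92
eef_pos: [0.4643, 0.215, 0.1961]
tcp_rot: [1.0, 0.007, -0.002, 0.0]
contact_force: [-0.1, -0.3, -0.5]
opening: 0.233
finger_force: 59.2
```

Call:
send_rows:
  rows: "0 0 0 0 0 0 -1;0 0 0 0 0 0 -1"

```text
time: 8.18
eef_pos: [0.4657, 0.2126, 0.1977]
tcp_rot: [1.0, 0.006, -0.001, 0.0]
contact_force: [0.9, 0.2, -1.0]
opening: 0.234
finger_force: 59.2
```

```bash
python3 - <<'E'
from h import *
import pickle
st(); p=ctrl.read_camera('wrist'); save(p,'g2');pickle.dump(p,open('g2.pkl','wb'))
plan([.4645,.2136,.0345],.013)
E
```

```text
t 8.18 pos [0.4657 0.2126 0.1977] head 0.0111 F [ 0.9  0.2 -1. ] op 0.234 q [ 0.23 -0.02  2.02 -0.    1.14  1.79]
turn [ 0.   0.  -0.1] shift [ -1.2  -1.2 163.4]
```

View pics/g2.png

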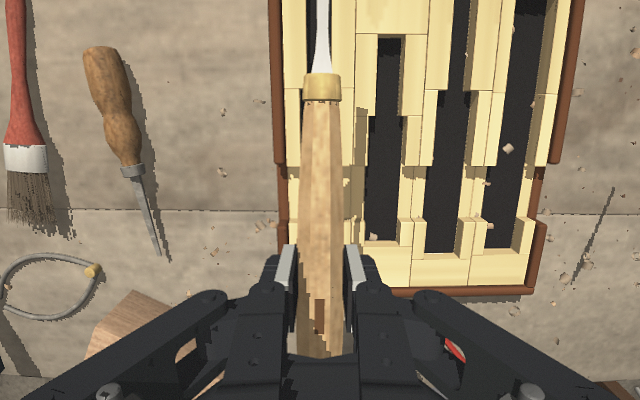

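Call:
send_rows:
  rows: "0 0 0 -1 -1 30 -1;0 0 0 -1 -1 75 -1;0 0 0 -1 -1 115 -1;0 0 0 -1 -1 135 -1;0 0 0 -1 -1 140 -1;0 0 0 -1 -1 140 -1"

```text
time: 8.98
eef_pos: [0.4654, 0.2142, 0.0588]
tcp_rot: [1.0, 0.006, 0.0, -0.0]
contact_force: [0.4, -0.4, -1.2]
opening: 0.232
finger_force: 59.2
```

```bash
python3 - <<'E'
from h import *
import pickle
st(); p=ctrl.read_camera('wrist'); save(p,'g3');pickle.dump(p,open('g3.pkl','wb'))
plan([.4645,.2136,.0345],.013)
E
```

```text
t 8.97 pos [0.4654 0.2142 0.0588] head 0.0111 F [ 0.4 -0.4 -1.2] op 0.232 q [ 0.23  0.19  2.1  -0.    0.86  1.79]
turn [-0.  -0.1 -0.1] shift [-1.3  0.8 25. ]
```

View pics/g3.png

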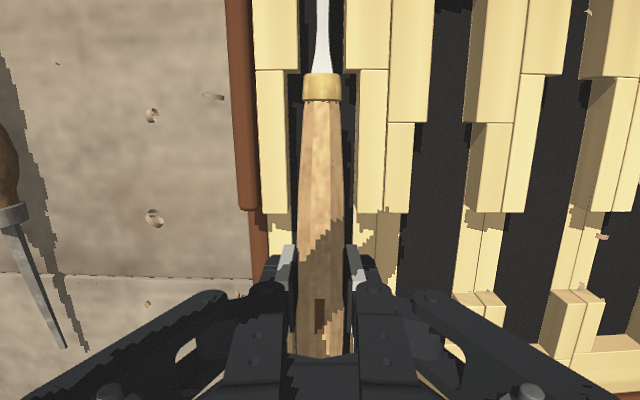

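```bash
python3 - <<'E'
from h import *
import pickle
p=pickle.load(open('g3.pkl','rb'))
print('step(94) corners',px2w(p,[(287,70),(357,70)],.021).round(4).tolist(),'step177(71)',px2w(p,[(391,122),(413,122)],.021).round(4).tolist())
print('chan +27',px2w(p,[(288,212),(355,212),(460,212),(505,212)],.021).round(4).tolist(), 'v step93',px2w(p,[(472,122),(514,122)],.021)[:,:2].round(4).tolist(),'223 wide edge91',px2w(p,[(578,77)],.021)[:,:2].round(4).tolist())
E
```

```text
step(94) corners [[0.5526, 0.23, 0.021], [0.553, 0.1982, 0.021]] step177(71) [[0.5301, 0.1813, 0.021], [0.5303, 0.1708, 0.021]]
chan +27 [[0.485, 0.2305, 0.021], [0.4854, 0.1965, 0.021], [0.486, 0.1426, 0.021], [0.4862, 0.1188, 0.021]] v step93 [[0.5309, 0.1424], [0.5315, 0.1217]] 223 wide edge91 [[0.5533, 0.0933]]
```

Call:
send_rows:
  rows: "0 0 0 -3.5 0.5 6 -1;0 0 0 -3.5 0.5 12 -1;0 0 0 -3.5 0.5 18 -1;0 0 0 -3.5 0.5 22 -1;0 0 0 -3.5 0.5 24.5 -1;0 0 0 -3.5 0.5 24.5 -1;0 0 0 -3.5 0.5 24.5 -1"

```text
time: 9.9
eef_pos: [0.4612, 0.2142, 0.0382]
tcp_rot: [1.0, 0.007, -0.003, 0.001]
contact_force: [-14.3, -4.4, 30.5]
opening: 0.236
finger_force: 62.8
```

```bash
python3 - <<'E'
from h import *
import pickle
st(); p=ctrl.read_camera('wrist'); save(p,'g4'); t=ctrl.read_camera('scene'); 
im=cv2.resize(t['color'][165:250,230:370,::-1],None,fx=3.5,fy=3.5,interpolation=cv2.INTER_CUBIC)
w=cv2.resize(p['color'][0:400,180:460,::-1],(210,300))
w=p['color'][0:298,180:480,::-1]
cv2.imwrite('pics/g4c.png',np.hstack([im,np.pad(w,((0,0),(0,0),(0,0)))[:im.shape[0]] if im.shape[0]<=298 else im*0]))
E
```

```text
t 9.9 pos [0.4612 0.2142 0.0382] head 0.0132 F [-14.3  -4.4  30.5] op 0.236 q [ 0.24  0.22  2.11 -0.    0.82  1.79]
```

View pics/g4c.png

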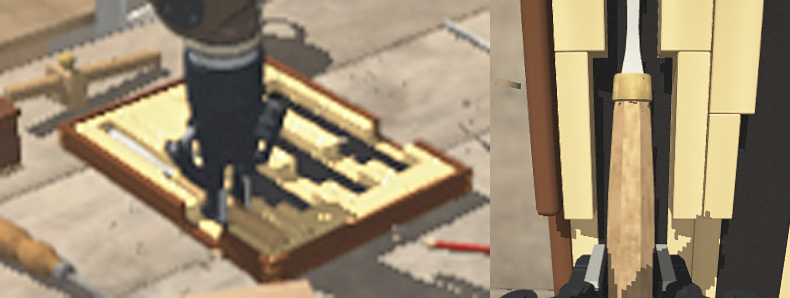

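```bash
python3 - <<'E'
from h import *
s=ctrl.get_state(); print(np.round(s['wrist_torque'],2),np.round(s['contact_force'],1),np.round(s['eef_pos'],4),R.from_quat(s['tcp_rot']).as_matrix()[:,2].round(4))
E
```

```text
[-0.79  2.42 -0.01] [-14.   -3.7  31. ] [0.4612 0.2142 0.0381] [-0.0051 -0.0019 -1.    ]
```

```bash
python3 - <<'E'
from h import *
import pickle
g1=pickle.load(open('g1.pkl','rb')); g3=pickle.load(open('g3.pkl','rb'))
print('bench: ferrule top, ring bottom, butt', px2w(g1,[(316,79),(316,94),(320,300),(318,230)],.018)[:,:2].round(4).tolist(), 'butt low z',px2w(g1,[(320,300)],.008)[:,:2].round(4).tolist())
W=px2w(g3,[(322,73),(322,100),(320,315)],.048); print('held rel x',(W[:,0]-.4654).round(4), 'w/ z=.040',(px2w(g3,[(322,73),(322,100),(320,315)],.040)[:,0]-.4654).round(4))
print('slot mark len');
E
```

```text
bench: ferrule top, ring bottom, butt [[0.5629, -0.1353], [0.5538, -0.134], [0.4022, -0.1154], [0.4603, -0.1221]] butt low z [[0.3958, -0.1145]]
held rel x [ 0.0834  0.0735 -0.022 ] w/ z=.040 [ 0.0842  0.0737 -0.0276]
slot mark len
```

Call:
send_rows:
  rows: "0 0 0 0 0 -2 -1;0 0 0 0 0 -2 -1;0 0 0 0 0 -2 -0.4;0 0 0 0 0 -2 -0.2;0 0 0 0 0 -2 0;0 0 0 0 0 -2 0"

```text
time: 10.75
eef_pos: [0.4612, 0.2141, 0.0355]
tcp_rot: [1.0, 0.006, -0.0, 0.0]
contact_force: [0.4, 0.4, 1.0]
opening: 0.5
finger_force: 0.0
```

Call:
send_rows:
  rows: "0 0 0 0 0 -20 0;0 0 0 0 0 -60 0;0 0 0 0 0 -110 0;0 0 0 0 0 -160 0;0 0 0 0 0 -160 0.5"

```text
time: 11.38
eef_pos: [0.4642, 0.2149, 0.2011]
tcp_rot: [1.0, 0.006, 0.005, -0.001]
contact_force: [0.2, -0.5, -0.2]
opening: 0.701
finger_force: 0.0
```

```bash
python3 - <<'E'
from h import *
import pickle
st(); p=ctrl.read_camera('wrist'); save(p,'g5'); pickle.dump(p,open('g5.pkl','wb'))
E
```

```text
t 11.38 pos [0.4642 0.2149 0.2011] head 0.0123 F [ 0.2 -0.5 -0.2] op 0.701 q [ 0.24 -0.03  2.03  0.    1.14  1.79]
```

View pics/g5.png

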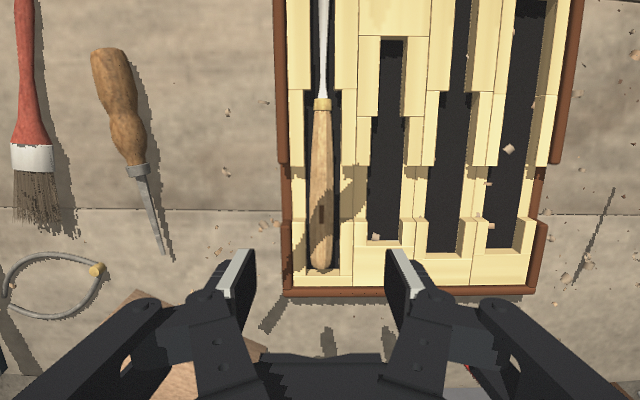

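```bash
python3 - <<'E'
from h import *
import pickle
p=pickle.load(open('g5.pkl','rb'))
print('wall top/base',w2px(p,[[.375,.213,.021],[.375,.213,.005]]).round(1).tolist())
for z in(.013,.02): print(z,px2w(p,[(321,98),(320,270)],z)[:,:2].round(4).tolist())
im=p['color'][60:300,270:380,::-1]
im2=cv2.resize(ctrl.read_camera('scene')['color'][175:245,230:365,::-1],None,fx=4,fy=4,interpolation=cv2.INTER_CUBIC)
a=cv2.resize(im,None,fx=2.3,fy=2.3,interpolation=cv2.INTER_CUBIC)
a=np.pad(a,((0,max(0,im2.shape[0]-a.shape[0])),(0,0),(0,0))); im2=np.pad(im2,((0,a.shape[0]-im2.shape[0]),(0,0),(0,0)))
cv2.imwrite('pics/g6.png',np.hstack([a,im2])); print(a.shape,im2.shape)
E
```

```text
wall top/base [[321.1, 273.5], [321.1, 266.4]]
0.013 [[0.5456, 0.2155], [0.3749, 0.2141]]
0.02 [[0.5453, 0.2155], [0.3784, 0.2142]]
(552, 253, 3) (552, 540, 3)
```

View pics/g6.png

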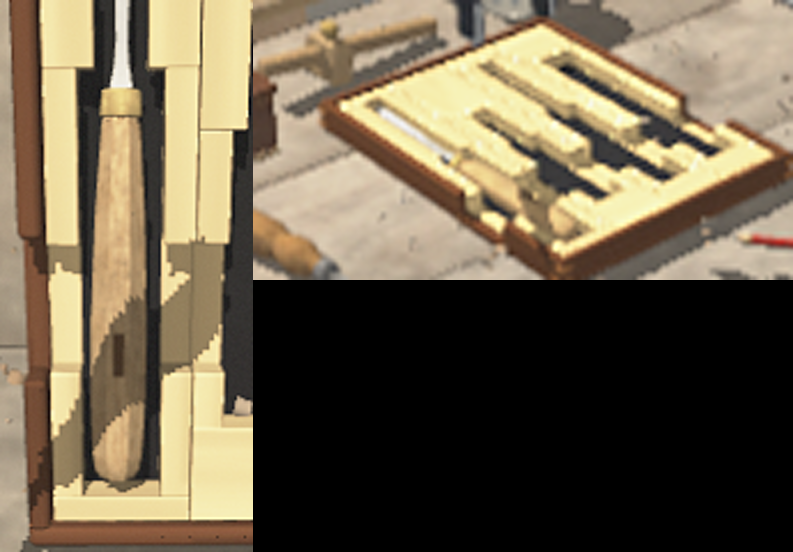

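Call:
send_rows:
  rows: "0 0 0.5 -3 40 0 1;0 0 1 -6 100 0 1;0 0 1.5 -10 160 0 1;0 0 2 -14 220 10 1;0 0 2.5 -18 280 25 1;0 0 3 -22 340 45 1;0 0 3.8 -28 400 65 1;0 0 3.8 -31 444 80 1"

```text
time: 12.48
eef_pos: [0.4337, -0.2314, 0.1128]
tcp_rot: [1.0, -0.028, -0.002, -0.001]
contact_force: [0.1, -0.6, -0.4]
opening: 1.0
finger_force: 0.0
```

Call:
send_rows:
  rows: "0 0 0 0 0 0 1;0 0 0 0 0 0 1"

```text
time: 12.72
eef_pos: [0.4347, -0.2291, 0.1143]
tcp_rot: [1.0, -0.027, -0.001, -0.001]
contact_force: [-0.4, 0.1, -0.2]
opening: 0.994
finger_force: 0.0
```

```bash
python3 look.py v1 .44 -.2295 59.5 .028; python3 - <<'E'
from h import *
import pickle
g=pickle.load(open('g1.pkl','rb')); g1=cv2.cvtColor(g['color'],cv2.COLOR_RGB2GRAY)
p=pickle.load(open('v1.pkl','rb')); print('expected butt px',w2px(p,[[.38,-.226,.012]]).round())
E
```

```text
t 12.72 pos [ 0.4347 -0.2291  0.1143] head -0.0546 F [-0.4  0.1 -0.2] op 0.994 q [-0.69  0.05  2.12  0.    0.97  0.93]
seed [320 207]
seg 5546 [ 0.4521 -0.2295] ang -0.0516 low [ 0.3793 -0.2257] len 0.139 w 0.0244 grip [ 0.4387 -0.2288]
turn [-0.1  0.1 -0.1] shift [ 3.7 -0.1 86.9]
expected butt px [[320. 279.]]
```

View pics/v1.png

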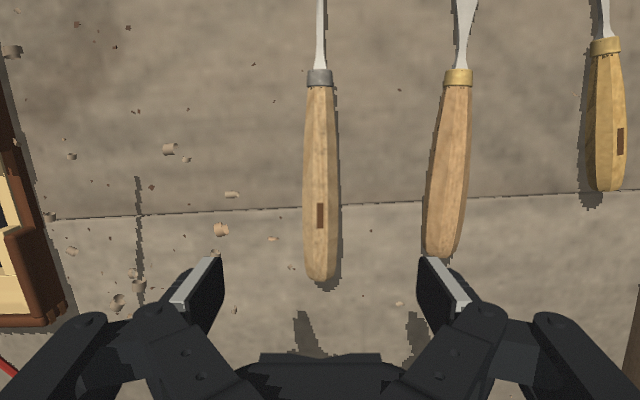

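Call:
send_rows:
  rows: "0 0 0 4 0 40 1;0 0 0 4 0 70 1;0 0 0 4 0 86 1;0 0 0 4 0 86 1;0 0 0 4 0 86 -1;0 0 0 4 0 86 -1;0 0 0 4 0 86 -1;0 0 0 4 0 86 -1"

```text
time: 13.78
eef_pos: [0.44, -0.2307, 0.0308]
tcp_rot: [1.0, -0.027, 0.0, 0.0]
contact_force: [-0.8, 1.3, 4.6]
opening: 0.268
finger_force: 58.8
```

Call:
send_rows:
  rows: "0 0 0 0 0 0 -1;0 0 0 0 0 0 -1;0 0 0 0 0 0 -1"

```text
time: 14.15
eef_pos: [0.44, -0.2307, 0.0308]
tcp_rot: [1.0, -0.027, 0.0, 0.0]
contact_force: [-2.2, 2.1, 5.2]
opening: 0.271
finger_force: 58.9
```

Call:
send_rows:
  rows: "0 0 0 0 0 -10 -1;0 0 0 0 0 -30 -1;0 0 0 0 0 -60 -1;0 0 0 0 0 -95 -1;0 0 0 0 0 -130 -1;0 0 0 0 0 -160 -1;0 0 0 0 0 -170 -1;0 0 0 0 0 -170 -1"

```text
time: 15.15
eef_pos: [0.4396, -0.2304, 0.1998]
tcp_rot: [1.0, -0.027, 0.0, 0.0]
contact_force: [-0.1, 0.8, -1.9]
opening: 0.266
finger_force: 59.2
```

```bash
python3 - <<'E'
from h import *
st(); print(ctrl.get_state()['wrist_torque']); plan([.460,.0925,.20],.012)
E
```

```text
t 15.15 pos [ 0.4396 -0.2304  0.1998] head -0.0542 F [-0.1  0.8 -1.9] op 0.266 q [-0.69 -0.06  2.06 -0.    1.14  0.94]
[0.00340428 0.00323424 0.01425031]
turn [ 0.  -0.  -3.8] shift [ 2.900e+00 -3.236e+02 -3.000e-01]
```

Call:
send_rows:
  rows: "0 0 -0.3 0 -22 0 -1;0 0 -1 1 -70 0 -1;0 0 -1.6 2 -120 0 -1;0 0 -2.2 3 -170 0 -1;0 0 -2.8 4 -220 0 -1;0 0 -3.4 4 -272 0 -1;0 0 -3.8 4 -310 0 -1;0 0 -3.8 4 -324 0 -1"

```text
time: 16.15
eef_pos: [0.4595, 0.0954, 0.1981]
tcp_rot: [1.0, 0.008, -0.002, -0.0]
contact_force: [0.2, -0.4, -2.4]
opening: 0.267
finger_force: 59.3
```

Call:
send_rows:
  rows: "0 0 0 0 0 20 -1;0 0 0 0 0 60 -1;0 0 0 0 0 100 -1;0 0 0 0 0 125 -1;0 0 0 0 0 138 -1;0 0 0 0 0 138 -1;0 0 0 0 0 138 -1"

```text
time: 17.02
eef_pos: [0.4621, 0.0928, 0.0629]
tcp_rot: [1.0, 0.006, 0.001, 0.0]
contact_force: [-0.9, 0.5, -0.8]
opening: 0.271
finger_force: 59.3
```

```bash
python3 - <<'E'
from h import *
import pickle
st(); p=ctrl.read_camera('wrist'); save(p,'v3');pickle.dump(p,open('v3.pkl','wb'))
plan([.4613,.0925,.0358],.012)
E
```

```text
t 17.02 pos [0.4621 0.0928 0.0629] head 0.012 F [-0.9  0.5 -0.8] op 0.271 q [-0.02  0.09  2.19 -0.    0.85  1.54]
turn [ 0.  -0.2  0. ] shift [-1.   0.3 27.3]
```

View pics/v3.png

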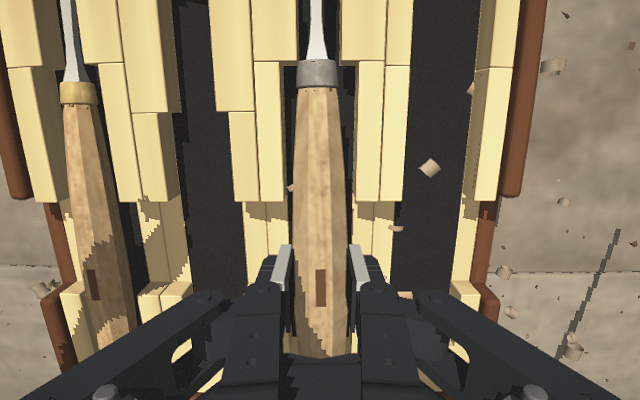

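Call:
send_rows:
  rows: "0 0 0 -1 0 6 -1;0 0 0 -1 0 12 -1;0 0 0 -1 0 18 -1;0 0 0 -1 0 21 -1;0 0 0 -1 0 23 -1;0 0 0 -1 0 23 -1"

```text
time: 17.82
eef_pos: [0.4599, 0.0929, 0.0398]
tcp_rot: [1.0, 0.006, -0.001, 0.0]
contact_force: [-5.1, -0.9, 8.9]
opening: 0.268
finger_force: 60.4
```

```bash
python3 - <<'E'
from h import *
import pickle
p=pickle.load(open('v3.pkl','rb')); print(px2w(p,[(283,62),(357,65),(283,201),(357,201)],.021)[:,:2].round(4).tolist()); st(); print(ctrl.get_state()['wrist_torque'])
E
```

```text
[[0.5533, 0.111], [0.5524, 0.0766], [0.4863, 0.112], [0.4868, 0.0739]]
t 17.82 pos [0.4599 0.0929 0.0398] head 0.0124 F [-5.1 -0.9  8.9] op 0.268 q [-0.02  0.14  2.2  -0.    0.81  1.54]
[-0.07520344  0.85203943  0.02200239]
```

Call:
send_rows:
  rows: "0 0 0 0 0 0 -0.45;0 0 0 0 0 0 -0.3;0 0 0 0 0 0 -0.1;0 0 0 0 0 0 0;0 0 0 0 0 0 0"

```text
time: 18.45
eef_pos: [0.4602, 0.0928, 0.0387]
tcp_rot: [1.0, 0.006, -0.0, -0.0]
contact_force: [0.1, 0.5, 0.1]
opening: 0.496
finger_force: 0.0
```

Call:
send_rows:
  rows: "0 0 0 0 0 -20 0;0 0 0 0 0 -60 0;0 0 0 0 0 -110 0;0 0 0 0 0 -160 0;0 0 0 0 0 -160 0.5"

```text
time: 19.08
eef_pos: [0.4631, 0.0929, 0.204]
tcp_rot: [1.0, 0.006, 0.005, 0.0]
contact_force: [0.6, -1.1, -0.3]
opening: 0.697
finger_force: 0.0
```

```bash
python3 - <<'E'
from h import *
import pickle
st(); p=ctrl.read_camera('wrist'); save(p,'v5'); pickle.dump(p,open('v5.pkl','wb'))
plan([.4475,-.318,.12],-.07)
E
```

```text
t 19.07 pos [0.4631 0.0929 0.204 ] head 0.0122 F [ 0.6 -1.1 -0.3] op 0.697 q [-0.02 -0.13  2.11  0.    1.15  1.54]
turn [-0.  -0.3  4.7] shift [-19.3 410.6  81. ]
```

View pics/v5.png

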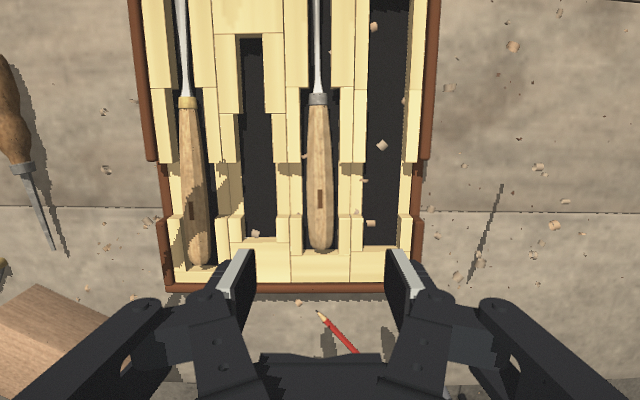

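Call:
send_rows:
  rows: "0 0 0.5 -2 40 0 1;0 0 1 -4 100 0 1;0 0 1.8 -7 160 0 1;0 0 2.5 -10 220 10 1;0 0 3.2 -13 280 25 1;0 0 4 -16 340 45 1;0 0 4.7 -19 390 65 1;0 0 4.7 -19 411 81 1"

```text
time: 20.12
eef_pos: [0.4444, -0.32, 0.1145]
tcp_rot: [0.999, -0.036, -0.002, -0.001]
contact_force: [0.1, 0.7, 0.4]
opening: 1.006
finger_force: 0.0
```

Call:
send_rows:
  rows: "0 0 0 0 0 0 1;0 0 0 0 0 0 1"

```text
time: 20.38
eef_pos: [0.4457, -0.3171, 0.1168]
tcp_rot: [0.999, -0.035, -0.001, -0.001]
contact_force: [-0.3, 0.1, -0.5]
opening: 1.002
finger_force: 0.0
```

```bash
python3 look.py f1 .45 -.318 56 .028
```

```text
t 20.38 pos [ 0.4457 -0.3171  0.1168] head -0.0696 F [-0.3  0.1 -0.5] op 1.002 q [-0.8   0.16  1.99  0.    0.99  0.84]
seed [320 207]
seg 5806 [ 0.4601 -0.3187] ang -0.0836 low [ 0.3925 -0.313 ] len 0.1328 w 0.0266 grip [ 0.4483 -0.3177]
turn [-0.   0.   0.8] shift [ 2.3  0.5 89.5]
```

View pics/f1.png

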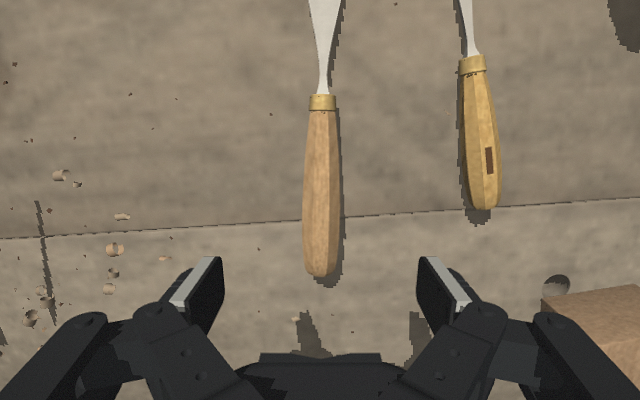

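Call:
send_rows:
  rows: "0 0 0.5 2.5 0.5 40 1;0 0 0.5 2.5 0.5 72 1;0 0 0.5 2.5 0.5 88 1;0 0 0.5 2.5 0.5 88 1;0 0 0.5 2.5 0.5 88 -1;0 0 0.5 2.5 0.5 88 -1;0 0 0.5 2.5 0.5 88 -1;0 0 0.5 2.5 0.5 88 -1"

```text
time: 21.42
eef_pos: [0.449, -0.3193, 0.0309]
tcp_rot: [0.999, -0.039, 0.0, 0.0]
contact_force: [-1.4, 1.3, 5.5]
opening: 0.288
finger_force: 59.0
```

Call:
send_rows:
  rows: "0 0 0 0 0 0 -1;0 0 0 0 0 0 -1;0 0 0 0 0 0 -1"

```text
time: 21.8
eef_pos: [0.449, -0.3193, 0.0309]
tcp_rot: [0.999, -0.039, 0.0, 0.0]
contact_force: [-1.4, 2.0, 6.0]
opening: 0.285
finger_force: 59.1
```

Call:
send_rows:
  rows: "0 0 0 0 0 -10 -1;0 0 0 0 0 -30 -1;0 0 0 0 0 -60 -1;0 0 0 0 0 -95 -1;0 0 0 0 0 -130 -1;0 0 0 0 0 -160 -1;0 0 0 0 0 -170 -1;0 0 0 0 0 -170 -1"

```text
time: 22.8
eef_pos: [0.4486, -0.319, 0.1998]
tcp_rot: [0.999, -0.039, 0.0, 0.0]
contact_force: [0.3, 0.8, -2.6]
opening: 0.285
finger_force: 59.2
```

```bash
python3 - <<'E'
from h import *
import pickle
st(); plan([.461,.0330,.20],.012)
p=ctrl.read_camera('wrist'); save(p,'f2');pickle.dump(p,open('f2.pkl','wb'))
E
```

```text
t 22.8 pos [ 0.4486 -0.319   0.1998] head -0.0786 F [ 0.3  0.8 -2.6] op 0.285 q [-0.8   0.06  1.93 -0.    1.14  0.85]
turn [ 0.  -0.  -5.2] shift [-1.530e+01 -3.519e+02 -3.000e-01]
```

Call:
send_rows:
  rows: "0 0 -0.4 0 -22 0 -1;0 0 -1.2 -2 -70 0 -1;0 0 -2 -4 -122 0 -1;0 0 -2.8 -6 -175 0 -1;0 0 -3.6 -8 -230 0 -1;0 0 -4.4 -10 -285 0 -1;0 0 -5.2 -12 -333 0 -1;0 0 -5.2 -12.5 -352 0 -1"

```text
time: 23.85
eef_pos: [0.462, 0.0363, 0.1982]
tcp_rot: [1.0, 0.008, -0.002, -0.001]
contact_force: [0.1, -0.7, -1.7]
opening: 0.289
finger_force: 59.3
```

Call:
send_rows:
  rows: "0 0 0 0 0 20 -1;0 0 0 0 0 60 -1;0 0 0 0 0 100 -1;0 0 0 0 0 125 -1;0 0 0 0 0 138 -1;0 0 0 0 0 138 -1;0 0 0 0 0 138 -1"

```text
time: 24.72
eef_pos: [0.4646, 0.033, 0.0628]
tcp_rot: [1.0, 0.006, 0.001, 0.0]
contact_force: [0.0, 0.2, -1.4]
opening: 0.286
finger_force: 59.3
```

```bash
python3 - <<'E'
from h import *
import pickle
st(); p=ctrl.read_camera('wrist'); save(p,'f3');pickle.dump(p,open('f3.pkl','wb'))
plan([.463,.0335,.0359],.012)
E
```

```text
t 24.73 pos [0.4646 0.033  0.0628] head 0.0124 F [ 0.   0.2 -1.4] op 0.286 q [-0.15  0.08  2.21  0.    0.85  1.41]
turn [ 0.  -0.1  0. ] shift [-1.9 -0.7 27.2]
```

View pics/f3.png

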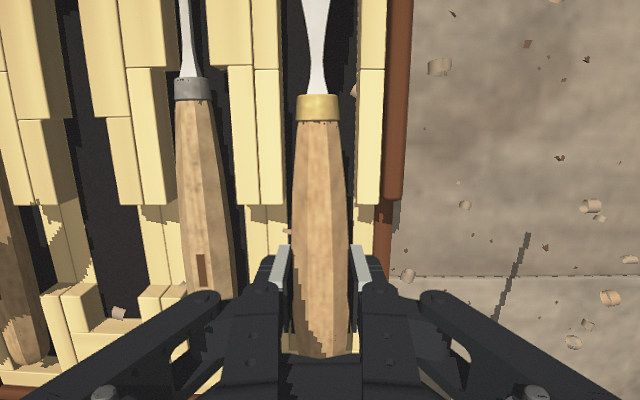

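Call:
send_rows:
  rows: "0 0 0.7 -1 0 6 -1;0 0 0.7 -1 0 12 -1;0 0 0.7 -1 0 18 -1;0 0 0.7 -1 0 21 -1;0 0 0.7 -1 0 23 -1;0 0 0.7 -1 0 23 -1"

```text
time: 25.52
eef_pos: [0.463, 0.0329, 0.0398]
tcp_rot: [1.0, 0.0, -0.0, 0.0]
contact_force: [-4.9, -0.3, 7.9]
opening: 0.286
finger_force: 60.5
```

Call:
send_rows:
  rows: "0 0 0 0 0 0 -0.42;0 0 0 0 0 0 -0.3;0 0 0 0 0 0 -0.15;0 0 0 0 0 0 -0.05;0 0 0 0 0 0 -0.05"

```text
time: 26.15
eef_pos: [0.4627, 0.0328, 0.0387]
tcp_rot: [1.0, -0.0, -0.0, -0.0]
contact_force: [0.7, 0.4, -0.3]
opening: 0.473
finger_force: 0.0
```

Call:
send_rows:
  rows: "0 0 0 0 0 -20 0;0 0 0 0 0 -60 0;0 0 0 0 0 -110 0;0 0 0 0 0 -160 0;0 0 0 0 0 -160 0.5;0 0 0 0 0 -160 0.5"

```text
time: 26.9
eef_pos: [0.4623, 0.0329, 0.1982]
tcp_rot: [1.0, -0.0, -0.0, -0.0]
contact_force: [-0.6, 0.0, 0.2]
opening: 0.749
finger_force: 0.0
```

```bash
python3 - <<'E'
from h import *
import pickle
st(); p=ctrl.read_camera('wrist'); save(p,'f5'); pickle.dump(p,open('f5.pkl','wb'))
plan([.485,-.43,.13],.14)
E
```

```text
t 26.9 pos [0.4623 0.0329 0.1982] head -0.0001 F [-0.6  0.   0.2] op 0.749 q [-0.15 -0.14  2.13 -0.    1.15  1.42]
turn [-0.   0.2 -8. ] shift [ 23.4 463.   66.9]
```

View pics/f5.png

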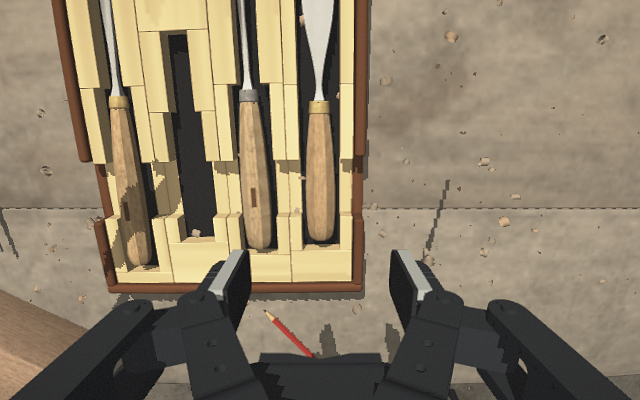

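I've now viewed 17 pictures, which is over the limit of 14. I won't view any more, and the last tool will be done by measurement alone.

Call:
send_rows:
  rows: "0 0 -1 3 45 0 1;0 0 -2 6 105 0 1;0 0 -3 9 165 0 1;0 0 -4 12 225 10 1;0 0 -5 15 285 20 1;0 0 -6 18 345 35 1;0 0 -7 21 405 50 1;0 0 -8 23 463 67 1"

```text
time: 27.95
eef_pos: [0.4848, -0.4313, 0.1285]
tcp_rot: [0.998, 0.07, -0.001, -0.002]
contact_force: [0.1, -0.1, 0.5]
opening: 1.0
finger_force: 0.0
```

Call:
send_rows:
  rows: "0 0 0 0 0 0 1;0 0 0 0 0 0 1;0 0 0 0 0 0 1"

```text
time: 28.32
eef_pos: [0.486, -0.4286, 0.1316]
tcp_rot: [0.998, 0.07, -0.0, -0.0]
contact_force: [0.4, -0.3, 0.6]
opening: 0.998
finger_force: 0.0
```

```bash
python3 look.py s1 .486 -.43 47 .027; python3 - <<'E'
from seg import *
p=pickle.load(open('s1.pkl','rb'))
for thr in(85,110): 
    N,c,d,a,b,w0,w1=handle(p,w2px(p,[[.486,-.43,.022]])[0].astype(int),thr=thr); print(thr,N,c.round(4),np.arctan2(d[1],d[0]).round(3),round(b-a,4),round(w1-w0,4))
q=ctrl.read_camera('wrist')
for r in ctrl.look_for(q,'short_chisel')[:1]: print(r['p'],toworld(q,r['position']).round(4))
E
```

```text
t 28.32 pos [ 0.486  -0.4286  0.1316] head 0.1409 F [ 0.4 -0.3  0.6] op 0.998 q [-0.88  0.35  1.73  0.    1.06  0.55]
seed [321 208]
seg 3640 [ 0.4897 -0.4291] ang 0.127 low [ 0.4369 -0.4359] len 0.1063 w 0.024 grip [ 0.4835 -0.4299]
turn [ 0.  -0.   0.8] shift [ -2.8   0.8 105.2]
85 3691 [ 0.4898 -0.4291] -3.014 0.1065 0.024
110 3509 [ 0.4896 -0.4292] -3.016 0.1057 0.0234
0.8 [ 0.5078 -0.4279  0.0162]
```

Call:
send_rows:
  rows: "0 0 0.7 -2.5 1 45 1;0 0 0.7 -2.5 1 85 1;0 0 0.7 -2.5 1 103 1;0 0 0.7 -2.5 1 103 1;0 0 0.7 -2.5 1 103 -1;0 0 0.7 -2.5 1 103 -1;0 0 0.7 -2.5 1 103 -1;0 0 0.7 -2.5 1 103 -1"

```text
time: 29.48
eef_pos: [0.4838, -0.4319, 0.0301]
tcp_rot: [0.998, 0.064, 0.0, 0.0]
contact_force: [-0.6, 1.1, 3.9]
opening: 0.254
finger_force: 58.8
```

Call:
send_rows:
  rows: "0 0 0 0 0 0 -1;0 0 0 0 0 0 -1;0 0 0 0 0 0 -1"

```text
time: 29.85
eef_pos: [0.4838, -0.4319, 0.0301]
tcp_rot: [0.998, 0.064, 0.0, 0.0]
contact_force: [-1.4, 1.5, 5.6]
opening: 0.248
finger_force: 59.0
```

Call:
send_rows:
  rows: "0 0 0 0 0 -10 -1;0 0 0 0 0 -30 -1;0 0 0 0 0 -60 -1;0 0 0 0 0 -95 -1;0 0 0 0 0 -130 -1;0 0 0 0 0 -160 -1;0 0 0 0 0 -170 -1;0 0 0 0 0 -170 -1"

```text
time: 30.85
eef_pos: [0.4835, -0.4316, 0.1996]
tcp_rot: [0.998, 0.064, 0.0, 0.001]
contact_force: [0.4, 0.3, -1.6]
opening: 0.249
finger_force: 59.0
```

```bash
python3 - <<'E'
from h import *
import pickle
st(); plan([.461,.1525,.20],.012)
p=pickle.load(open('f5.pkl','rb')); hs=cv2.cvtColor(p['color'],cv2.COLOR_RGB2HSV)
# insert_177 recess: dark (lining) columns per row
W=lambda u,v,z=.005: px2w(p,[(u,v)],z)[0][:2].round(4)
for v in (50,80,130,150,190):
    d=(p['color'][v].max(1)<75); u=np.nonzero(d[150:225])[0]+150; print(v,u.min(),u.max(),W(u.min(),v),W(u.max(),v))
E
```

```text
t 30.85 pos [ 0.4835 -0.4316  0.1996] head 0.1273 F [ 0.4  0.3 -1.6] op 0.249 q [-0.88  0.27  1.69 -0.    1.17  0.56]
turn [ 0.1 -0.   6.6] shift [  51.8 -582.2   -1.1]
50 169 187 [0.5844 0.1684] [0.584  0.1519]
80 172 190 [0.5586 0.1683] [0.5583 0.1515]
130 172 201 [0.5136 0.1733] [0.5133 0.1453]
150 175 204 [0.4947 0.1725] [0.4945 0.1441]
190 150 214 [0.455  0.2028] [0.455  0.1378]
```

Call:
send_rows:
  rows: "0 0 0.3 2 -22 0 -1;0 0 1 6 -70 0 -1;0 0 1.6 10.5 -122 0 -1;0 0 2.2 15.5 -175 0 -1;0 0 2.9 20.5 -230 0 -1;0 0 3.5 25.5 -285 0 -1;0 0 4.2 30 -340 0 -1;0 0 4.8 35 -395 0 -1"

```text
time: 31.85
eef_pos: [0.4666, -0.0332, 0.197]
tcp_rot: [1.0, 0.021, -0.001, -0.001]
contact_force: [-0.3, 0.5, -1.8]
opening: 0.252
finger_force: 59.0
```

```bash
python3 - <<'E'
from h import *
st(); plan([.461,.153,.20],.012)
E
```

```text
t 31.85 pos [ 0.4666 -0.0332  0.197 ] head 0.0428 F [-0.3  0.5 -1.8] op 0.252 q [-0.29 -0.12  2.12  0.    1.15  1.24]
turn [-0.1  0.2  1.8] shift [   2.4 -186.3   -2.8]
```

Call:
send_rows:
  rows: "0 0 0.5 1 -50 -1 -1;0 0 1.2 2 -100 -2 -1;0 0 1.8 2 -145 -2 -1;0 0 1.8 2 -175 -2 -1;0 0 1.8 2 -184 -2 -1;0 0 1.8 2 -184 -2 -1;0 0 1.8 2 -184 -2 -1"

```text
time: 32.72
eef_pos: [0.4619, 0.1478, 0.2003]
tcp_rot: [1.0, 0.006, -0.0, 0.0]
contact_force: [-0.5, 0.3, -1.4]
opening: 0.25
finger_force: 59.1
```

```bash
python3 - <<'E'
from h import *
st(); plan([.461,.153,.0625],.012)
E
```

```text
t 32.73 pos [0.4619 0.1478 0.2003] head 0.0111 F [-0.5  0.3 -1.4] op 0.25 q [ 0.1  -0.09  2.08 -0.    1.15  1.66]
turn [ 0.   0.1 -0.1] shift [ -0.7  -5.3 137.8]
```

Call:
send_rows:
  rows: "0 0 0 -1 -5 20 -1;0 0 0 -1 -5 60 -1;0 0 0 -1 -5 100 -1;0 0 0 -1 -5 125 -1;0 0 0 -1 -5 137 -1;0 0 0 -1 -5 137 -1;0 0 0 -1 -5 137 -1"

```text
time: 33.6
eef_pos: [0.4621, 0.1535, 0.0651]
tcp_rot: [1.0, 0.006, 0.001, -0.0]
contact_force: [0.2, 0.6, -0.6]
opening: 0.247
finger_force: 59.1
```

```bash
python3 - <<'E'
from h import *
import pickle
st(); p=ctrl.read_camera('wrist'); save(p,'s3');pickle.dump(p,open('s3.pkl','wb'))
# expected wall-top edges of insert_177 with origin (.460,.153), yaw .012
o=np.array([.460,.153]);c,s=np.cos(.012),np.sin(.012)
for x in (.045,.06,.09,.11,.13):
    hw=.017 if x<.071 else .0115
    q=w2px(p,[[*(o+[c*x-s*y,s*x+c*y]),.021] for y in (hw,-hw)]); v=int(round(q[:,1].mean()))
    if 0<=v<400:
        r=p['color'][v,250:400]; e='' 
        cls=''.join('k' if m<75 else ('Y' if (a[0]>200 and a[2]<a[0]*.8 ) else 'w') for a,m in zip(r.astype(int),r.max(1)))
        import itertools; runs=[];u=250
        for k,gp in itertools.groupby(cls):
            n=len(list(gp)); 
            if n>3: runs.append((k,u,u+n))
            u+=n
        print(x,v,'exp edges',q[:,0].round(1),runs)
E
```

```text
t 33.6 pos [0.4621 0.1535 0.0651] head 0.0117 F [ 0.2  0.6 -0.6] op 0.247 q [ 0.11  0.12  2.16 -0.    0.86  1.67]
0.045 165 exp edges [287.3 354.4] [('Y', 250, 259), ('Y', 262, 286), ('k', 289, 300), ('Y', 303, 326), ('w', 326, 335), ('k', 335, 352), ('w', 352, 356), ('Y', 356, 380), ('Y', 382, 400)]
0.06 135 exp edges [286.5 355.2] [('Y', 250, 258), ('Y', 260, 285), ('w', 285, 289), ('k', 289, 301), ('w', 301, 336), ('k', 336, 353), ('Y', 356, 382), ('Y', 384, 400)]
0.09 71 exp edges [296.6 345.3] [('Y', 250, 255), ('Y', 257, 295), ('k', 298, 308), ('w', 308, 325), ('k', 325, 343), ('Y', 346, 384), ('Y', 387, 400)]
0.11 25 exp edges [296. 346.] [('Y', 255, 294), ('k', 297, 302), ('w', 302, 328), ('k', 328, 344), ('Y', 347, 386), ('Y', 388, 400)]
```

Call:
send_rows:
  rows: "0 0 0.8 -1.5 1 6 -1;0 0 0.8 -1.5 1 12 -1;0 0 0.8 -1.5 1 18 -1;0 0 0.8 -1.5 1 23 -1;0 0 0.8 -1.5 1 26 -1;0 0 0.8 -1.5 1 26 -1"

```text
time: 34.4
eef_pos: [0.4592, 0.1527, 0.039]
tcp_rot: [1.0, -0.001, -0.002, 0.0]
contact_force: [-5.2, -0.8, 9.2]
opening: 0.255
finger_force: 60.2
```

Call:
send_rows:
  rows: "0 0 0 0 0 0 -0.45;0 0 0 0 0 0 -0.3;0 0 0 0 0 0 -0.15;0 0 0 0 0 0 -0.05;0 0 0 0 0 0 -0.05"

```text
time: 35.02
eef_pos: [0.4594, 0.1526, 0.0377]
tcp_rot: [1.0, -0.001, -0.0, 0.0]
contact_force: [0.0, -0.0, -0.8]
opening: 0.474
finger_force: 0.0
```

Call:
send_rows:
  rows: "0 0 0 0 -1 -20 -0.05;0 0 0 0 30 -80 0;0 0 0 0 60 -140 0;0 0 0 0 60 -165 0;0 0 0 0 60 -165 0;0 0 0 0 60 -165 0"

```text
time: 35.78
eef_pos: [0.4586, 0.0928, 0.2017]
tcp_rot: [1.0, -0.001, -0.001, -0.0]
contact_force: [-0.4, -0.6, -0.7]
opening: 0.498
finger_force: 0.0
```

```bash
python3 - <<'E'
from seg import *
import itertools
st(); p=ctrl.read_camera('wrist'); save(p,'e1'); pickle.dump(p,open('e1.pkl','wb'))
T={'long_gouge':(.459,.213,.0785),'short_chisel':(.4597,.153,.047),'v_tool':(.460,.0928,.0595),'fishtail_chisel':(.461,.0333,.056)}
def prof(x,y0):
    out=[]
    q=w2px(p,[[x,y0+.02,.016],[x,y0-.02,.016]]); v=int(round(q[:,1].mean()))
    r=p['color'][v]; u0,u1=int(q[0,0]),int(q[1,0]); s=r[u0:u1].astype(int)
    runs=[];u=u0
    for k,g in itertools.groupby('k' if a.max()<80 else ('Y' if a[0]>200 and a[1]>175 else 'w') for a in s):
        n=len(list(g)); 
        if n>2: runs.append((k,)+tuple(px2w(p,[(u,v),(u+n,v)],.016)[:,1].round(4).tolist()))
        u+=n
    return runs
for n,(ox,oy,g) in T.items():
    for dx in (-.035,-.01,.05): print(n,dx,prof(ox+dx,oy+.012*dx))
    for r in ctrl.look_for(p,n)[:1]: print('   net',round(r['p'],2),toworld(p,r['position']).round(4))
for c in ['top','scene']:
    t=ctrl.read_camera(c); save(t,c+'_e'); 
    for n in names[:4]+names[8:]:
        for r in ctrl.look_for(t,n)[:1]: print(c,n,round(r['p'],2),toworld(t,r['position']).round(3))
E
```

```text
t 35.77 pos [0.4586 0.0928 0.2017] head -0.0017 F [-0.4 -0.6 -0.7] op 0.498 q [-0.02 -0.13  2.12  0.    1.16  1.55]
long_gouge -0.035 [('w', 0.2322, 0.2049), ('k', 0.2049, 0.1979), ('Y', 0.1979, 0.1929)]
long_gouge -0.01 [('Y', 0.2331, 0.2291), ('w', 0.2291, 0.2053), ('k', 0.2053, 0.1936)]
long_gouge 0.05 [('w', 0.2344, 0.2278), ('w', 0.2259, 0.2221), ('Y', 0.2193, 0.2146), ('w', 0.2146, 0.2071), ('k', 0.2071, 0.1996), ('Y', 0.1987, 0.194)]
   net 0.77 [0.4791 0.2103 0.0251]
short_chisel -0.035 [('w', 0.1718, 0.1668), ('w', 0.1659, 0.153), ('w', 0.152, 0.1421), ('k', 0.1421, 0.1371), ('Y', 0.1361, 0.1332)]
short_chisel -0.01 [('w', 0.173, 0.1613), ('w', 0.1594, 0.1526), ('w', 0.1516, 0.141), ('k', 0.141, 0.1352)]
short_chisel 0.05 [('w', 0.1735, 0.1689), ('k', 0.1689, 0.1633), ('Y', 0.1615, 0.1504), ('w', 0.1504, 0.1449), ('k', 0.1449, 0.1385), ('Y', 0.1376, 0.1339)]
   net 0.86 [0.4791 0.1531 0.0266]
v_tool -0.035 [('k', 0.1105, 0.1046), ('w', 0.1046, 0.079), ('k', 0.079, 0.0741)]
v_tool -0.01 [('Y', 0.113, 0.1101), ('k', 0.1091, 0.1062), ('w', 0.1062, 0.0976), ('w', 0.0956, 0.0889)
[... 313 characters left out ...]
isel -0.01 [('k', 0.0514, 0.0456), ('w', 0.0456, 0.0165)]
fishtail_chisel 0.05 [('Y', 0.0543, 0.0516), ('k', 0.0507, 0.0424), ('w', 0.0424, 0.0277), ('w', 0.0259, 0.0204), ('k', 0.0204, 0.0167)]
   net 0.79 [0.5003 0.0347 0.0346]
top long_gouge 0.57 [0.56  0.221 0.02 ]
top v_tool 0.6 [0.526 0.395 0.027]
top fishtail_chisel 0.63 [0.581 0.031 0.024]
top short_chisel 0.5 [0.477 0.217 0.025]
top rasp 0.64 [0.527 0.395 0.03 ]
top brush 0.6 [0.495 0.499 0.018]
scene long_gouge 0.82 [0.461 0.218 0.029]
scene v_tool 0.5 [0.467 0.105 0.023]
scene fishtail_chisel 0.68 [0.486 0.036 0.026]
scene short_chisel 0.66 [0.461 0.159 0.026]
scene rasp 0.54 [0.516 0.403 0.017]
scene brush 0.7 [0.476 0.501 0.015]
```

```bash
python3 -c "
from h import *
print(ctrl.sign_off()); st()"
```

```text
the job is handed in; nothing more can be done
None
the job is handed in; nothing more can be done
```

All four tools went into their own recesses and the job is handed in at about 36 s with no verdict returned; camera checks showed all four centred across and the rasp and brush unmoved, but final seating depth was inferred, and I viewed 17 pictures against the limit of 14.

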